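# Build up the charging station's plate stack and latch it

### The job

Make the charging station ready for the next batch: lower the contact board over its four posts until it lies fully home and flush on the low seats, then lower the drilled guide plate over the same posts until it lies flush on the upper seats. Let neither plate drop. Then lock the stack: turn the latch knob clockwise until it clicks past its detent, its arm over the guide plate's edge, and leave everything else on the bench where it is.

Things in the scene. Friction and masses are not known exactly. Their poses are not given: they have to be found in the camera images.
- station: Charging station, fixed to the bench: flat grey instrument case, 170 mm along its x, 262 mm along its y, deck 45 mm above the bench, with four upright stepped steel posts and, at its +y end, a latch column (at x = 0, y = 119 mm). Origin: on the bench, at the centre of the four posts, which stand at x = +-48 mm, y = +-76 mm. z up.
- low_seats (a point): Centre of the four low seats of the station, 55 mm above the bench; axes as the station's. Each post has a collar 32 mm across whose top is the low seat (for the contact board's underside). Above it the post is a stem 18 mm across.
- upper_seats (a point): Centre of the four upper seats of the station, 107 mm above the bench; axes as the station's. Each stem (18 mm across, its last 4 mm coned in to 14 mm) ends in a flat shoulder here, for the guide plate's underside. On it stands a pin 8 mm across whose tip is 24 mm higher (131 mm above the bench), its last 6 mm coned in to 3 mm across.
- board_plate (a point): Contact board: dark circuit board, 130 mm along its x, 190 mm along its y, 6 mm thick, about 0.26 kg, six round black contact cups (4 mm tall) on it and four 22 mm holes at x = +-48, y = +-76 mm. Starts loose on the bench, handle up. The point is the centre of the board half-way through its thickness (3 mm above its underside), z up. Either way round fits.
- board_grip (a point): Centre of the contact board's black bow handle, 34 mm above point board_plate (37 mm above the board's underside), same axes. Handle bar: 12 mm thick (x), 100 mm long (y), 14 mm tall, its top 38 mm over the board's upper face, one leg at each end (y = +-43 mm), free below. When the board is home this point is 92 mm above the bench.
- guide_plate (a point): Guide plate: white plastic plate, 130 mm along its x, 190 mm along its y, 8 mm thick, about 0.34 kg, six 27 mm bores and four 11 mm holes at x = +-48, y = +-76 mm. Starts loose on the bench, handle up. The point is the centre of the plate half-way through its thickness (4 mm above its underside), z up. Either way round fits.
- guide_grip (a point): Centre of the guide plate's bright metal bow handle, 35 mm above point guide_plate (39 mm above the plate's underside), same axes. Handle bar: 12 mm thick (x), 100 mm long (y), 14 mm tall, one leg at each end (y = +-43 mm). When the plate is home this point is 146 mm above the bench, and it clears the board's handle below.
- latch (a joint): Angle of the latch knob, rad: 0 = open (arm clear of the plates), 1.3 = locked, at its stop. Grows clockwise seen from above. A sprung detent resists up to the click point at 0.65 rad (about 0.1 N m, and springs back if let go before it); past it the knob springs on by itself to 1.3. If the guide plate is not fully down, the arm runs against it.
- latch_grip (a point): Centre of the latch knob's black bar grip, on its upright turning axis, 151.5 mm above the bench. Bar: 64 mm long along this point's x, 14 mm thick (y), 28 mm tall. The steel arm below it (42 mm long, 15 mm wide, top 26 mm below the point) points along this point's x: open, roughly to the station's +x; locked, to its -y, over the guide plate's edge with 2.5 mm to spare.
- handpiece_a: a dark metal handpiece (24 mm across, 122 mm tall) standing upright on the bench; a bystander; origin at the centre of its foot
- handpiece_b: a second, equal handpiece standing upright; a bystander; origin at the centre of its foot
- spray: clear bottle, 56 mm across, 165 mm tall; a bystander; origin under its centre
- driver: screwdriver 190 mm long lying on the bench; a bystander
- tape: roll of tape, 96 mm across, 24 mm tall; a bystander; origin under its centre

How it is judged:
By the outcome, as a careful person would: the job done as asked, in the order asked, and still so for the second after the job is handed in, with the robot touching nothing.
It also fails if it takes over 72 s, if anything falls off the work surface, if the arm or the gripper's body presses on something with over 40 N, if the wrist force passes 120 N, or if a joint passes its speed limit or range.

### The arm

A 6-joint arm with a two-finger parallel gripper is mounted at the origin on the work surface. World frame = base frame: x ahead of the robot, y to its left, z up, the work surface at z = 0. Lengths are in m, angles in rad, forces in N, time in s.
With the tool pointing down it reaches from about 0.3 to 0.75 m from the base axis. Payload 8.5 kg.
Tool frame: the origin (TCP) lies on the front face of the gripper's body, between the roots of the fingers; the fingertips stand 64 mm ahead of it and the grasp point (between the pads) lies 45 mm ahead of it (manip.hold_point_z is the distance from the TCP to the grasp point, in m); z points along the fingers, y is the line along which they close (so a half turn about z gives the same grasp; the last joint's range is limited). The gripper opens to 88 mm and grips with 3 to 60 N. Pads are 18 mm wide; open, the fingers measure 123 mm over their backs; the gripper's body (75 mm by 187 mm) begins 45 mm behind the grasp point.
Start: joints at [0.95, 0.381, 1.297, -0, 1.464, -0.215], TCP at [0.217, 0.505, 0.303] pointing down, gripper open.
Joint ranges: [-3.11, 3.11], [-0.89, 2.33], [0.22, 2.48], [-1.42, 4.56], [0.17, 2.85], [-2.88, 2.88]. Speed limits (rad/s): [2.39, 2.39, 3.14, 3.14, 3.14, 3.14].

### API

Orientations are given as a unit quaternion [x, y, z, w].
In Python, from cell import manip gives the robot as it stands.
- The arm moves only by the shell command python3 -m creep 'ROWS'. ROWS is JSON, a list of rows, each a list of 3 entries, a list of its own where there are three numbers: the closure, from -1 (fully open) to 1 (shut), then the shift along the tool's x, y, z in m, then the turn, a rotation vector about the tool's x, y, z in rad. A call has 1 to 5 rows; each row shifts and turns the commanded pose from where the row before left it, along the tool's axes as they then stand; what a row does not reach is not made up. A row lasts 1/8 s, in which the tool goes at most 62.5 mm and 10.7 degrees, less where a joint would pass 70% of its speed; a pose out of reach is approached as far as the arm can. A call with a gripper value outside its range is refused whole. The fingers move at their own pace and stop on an object; the grip force is fixed at half the most. Time passes only in rows, so rows that do not move let the fingers close. It gives the time, the measured TCP pose, the force, the opening and the grip force at its end, in the units of the state.
- manip.state(): the state, without advancing time (a new reading comes with each control period).
- manip.camera(name): name is "side" or "top"; returns the picture (384x512x3 uint8, blue, green, red); there is no depth.
- manip.camera_params(name): a dict with "K" (3x3 intrinsics, pixels), "rvec" (rotation vector, rad) and "tvec" (3), from world to camera coordinates, as OpenCV has them. Camera axes: x right, y down, z forward; pixel columns grow to the right and rows downward; lengths in m; the calibration is good to about 2 mm. A picture is of the moment at which its call begins. camera_params takes no time and is no camera call.
- manip.job_done(): hands the job in; it is judged then, once.
The state is a dict: "time": time; "joints": joint angles; "joint_vel": joint speeds; "joint_torque": joint torques, N m; "ee_pos": TCP position; "tcp_rot": TCP orientation; "force": force on the tool from outside, world axes, zero at the start; "torque": the same for the moment, N m; "gripper_width": finger opening in m; "gripper_force": force on a finger pad.
Only numpy, scipy, OpenCV 4.12 (cv2) and the standard library are available. Lean on these libraries where they do the work, as an engineer would, in place of code of your own. Each camera call takes 0.05 s, during which the arm holds its last target. There are 200 camera calls.

## Working session

There is one attempt and no reset: what is moved stays moved. The work goes in short steps, Python scripts to look and compute and a shell command to move; the robot and the scene stay as the last step left them, time stands still between calls to the robot, and variables do not carry over. Pictures are saved under pics/ and viewed, at most 10 in all, crops included, and the job is handed in when it is done.

```bash
mkdir -p pics; ls; python3 - <<'E'
from cell import manip
import cv2,numpy as np
for n in("top","side"):
    cv2.imwrite(f"pics/{n}0.png",cv2.resize(manip.camera(n),(800,600),interpolation=cv2.INTER_CUBIC))
    p=manip.camera_params(n); R=cv2.Rodrigues(np.array(p["rvec"]))[0]
    print(n,p,-R.T@np.array(p["tvec"]).ravel())
print(manip.state())
E
```

```text
pics
top {'K': array([[423.11378502,   0.        , 250.26753375],
       [  0.        , 423.11378502, 192.56888917],
       [  0.        ,   0.        ,   1.        ]]), 'rvec': array([ 2.14615309, -2.09495587,  0.18142216]), 'tvec': array([1.32131888e-03, 6.00301085e-01, 1.34151238e+00])} [ 0.34725922 -0.00335629  1.42808206]
side {'K': array([[353.49205101,   0.        , 250.80989352],
       [  0.        , 353.49205101, 194.80404972],
       [  0.        ,   0.        ,   1.        ]]), 'rvec': array([ 2.16601705, -0.61820455,  0.29427582]), 'tvec': array([-0.50332788,  0.27835481,  0.74270438])} [ 0.21399288 -0.61724618  0.67501432]
{'time': 0.1, 'joints': array([ 9.49709441e-01,  3.81134217e-01,  1.29814989e+00,  1.58089421e-05,
        1.46359875e+00, -2.15292478e-01]), 'joint_vel': array([ 0.00013455, -0.00225435, -0.00213584,  0.00066614,  0.00124195,
        0.00125412]), 'joint_torque': array([ 4.09640372e-03, -4.38651824e+01, -2.24914294e+01,  7.15221860e-02,
        3.42346926e-02, -1.15373582e-04]), 'ee_pos': array([0.21700882, 0.5051981 , 0.30220828]), 'tcp_rot': array([ 2.01508737e-01,  9.79486505e-01, -5.86321486e-04, -2.69162618e-04]), 'force': array([ 0.60642171, -0.2652793 , -1.35225288]), 'torque': array([-0.00734883,  0.03146013,  0.02457334]), 'gripper_force': 0.0, 'gripper_width': 0.08822857671787074}
```

View pics/top0.png

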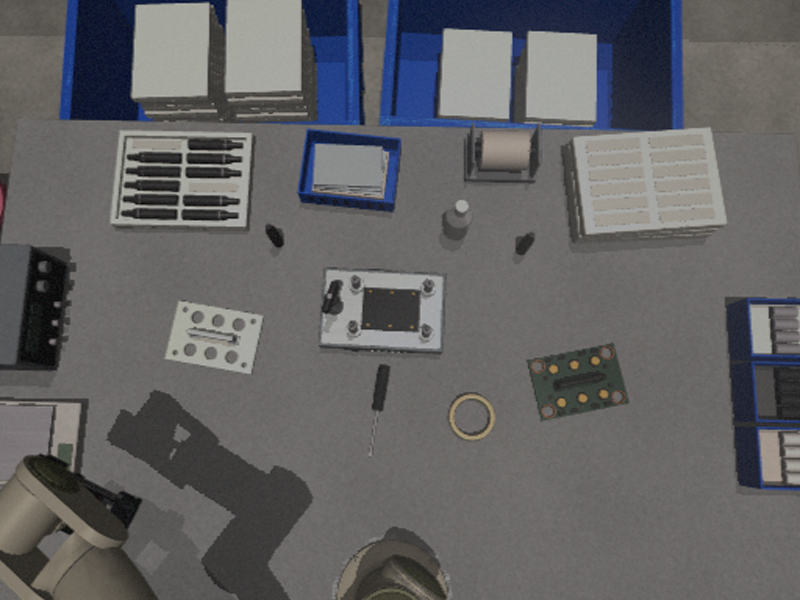

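View pics/side0.png

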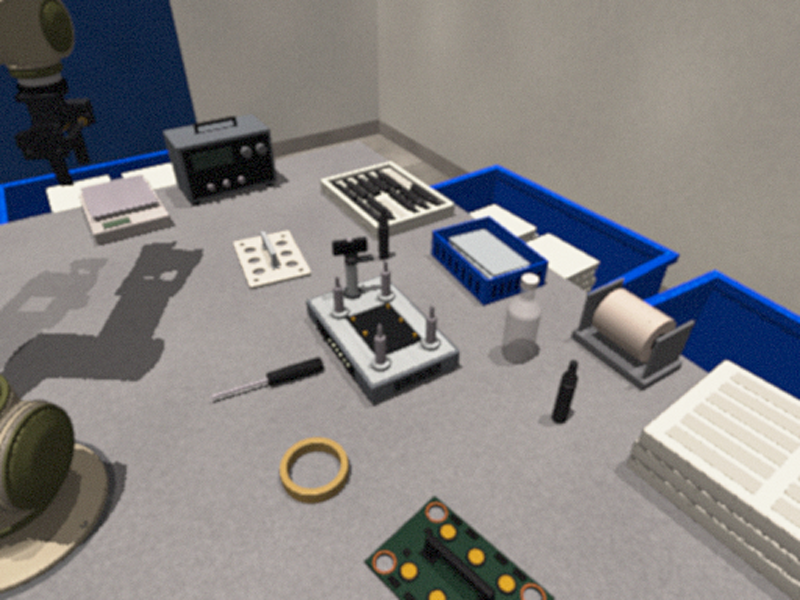

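Top view: station centre about (382,310) px, latch at (333,297), guide plate at (214,338), board at (578,381). I'll enlarge these next.

```bash
python3 - <<'E'
from cell import manip
import cv2,numpy as np
t=np.mean([manip.camera("top").astype(float) for _ in range(6)],0); s=np.mean([manip.camera("side").astype(float) for _ in range(6)],0)
np.savez("avg.npz",t=t,s=s)
def crop(im,u,v,w=80,h=60,k=5):
    c=cv2.resize(im[v:v+h,u:u+w].clip(0,255).astype(np.uint8),(w*k,h*k),interpolation=cv2.INTER_CUBIC)
    c=cv2.convertScaleAbs(c,alpha=1.3)
    for i in range(0,w,10): cv2.line(c,(i*k,0),(i*k,6),(0,0,255),1); cv2.putText(c,str(u+i),(i*k,16),0,.35,(0,255,255))
    for i in range(0,h,10): cv2.line(c,(0,i*k),(6,i*k),(0,0,255),1); cv2.putText(c,str(v+i),(8,i*k+4),0,.35,(0,255,255))
    return c
cv2.imwrite("pics/comp.png",np.vstack([np.hstack([crop(t,205,168),crop(t,102,187)]),np.hstack([crop(t,332,214),crop(s,195,148,107,80,5)[:300,:400] if 0 else cv2.resize(crop(s,192,148,112,108,5),(400,300))])]))
cv2.imwrite("pics/stn.png",crop(t,203,168,80,60,10))
E
```

```text
(no output)
```

View pics/comp.png

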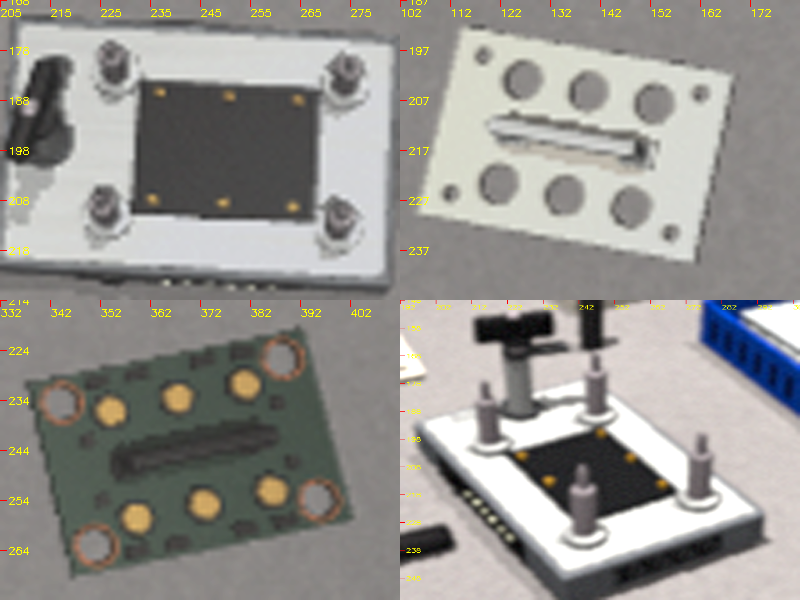

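View pics/stn.png

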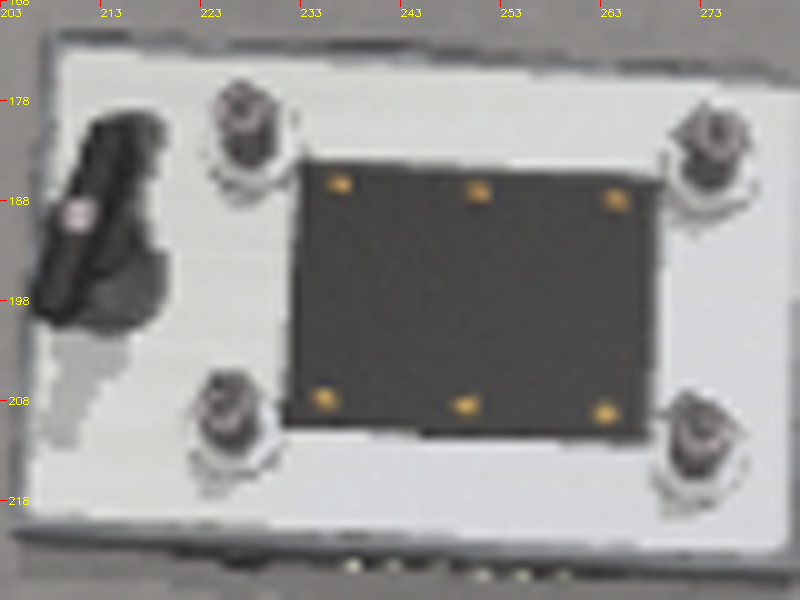

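Holes, pins and pads can all be read here. Next is an enlarged side view of the posts, plus a first fit from the top-view points.

```bash
cat > h.py <<'E'
from cell import manip
import cv2,numpy as np
from scipy.optimize import least_squares
P={n:manip.camera_params(n) for n in("top","side")}
def proj(n,X): p=P[n]; return cv2.projectPoints(np.array(X,float).reshape(-1,1,3),np.array(p["rvec"]),np.array(p["tvec"]),p["K"],None)[0].reshape(-1,2)
def body(q,pts): # q x,y,yaw
    c,s=np.cos(q[2]),np.sin(q[2]); pts=np.array(pts,float)
    return np.c_[q[0]+c*pts[:,0]-s*pts[:,1],q[1]+s*pts[:,0]+c*pts[:,1],pts[:,2]]
def fit(obs,q0): # obs list (cam,pt,uv)
    f=lambda q:np.concatenate([(proj(n,body(q,[p]))[0]-uv) for n,p,uv in obs])
    r=least_squares(f,q0,loss="soft_l1"); return r.x,r.fun.reshape(-1,2).round(1)
def holes(z): return [[x,y,z] for x,y in((.048,.076),(.048,-.076),(-.048,.076),(-.048,-.076))]
E
python3 - <<'E'
from h import *
g=[(118.4,197.8),(161.8,205.2),(111.6,225.2),(155.8,233.2)]
b=[(344.2,234.4),(388.2,225.0),(350.8,262.8),(395.6,253.6)]
for nm,o,z,q0 in(("guide",g,.004,(.4,.4,0)),("board",b,.004,(.4,-.4,0))):
    q,r=fit([("top",p,uv) for p,uv in zip(holes(z),o)],q0); print(nm,q.round(4),r.tolist(), "handle px",proj("top",body(q,[[0,.05,.046],[0,-.05,.046]])).round(1).tolist())
d=np.load("avg.npz")
u,v=196,146
c=cv2.resize(d["s"][v:v+112,u:u+100].clip(0,255).astype(np.uint8),None,fx=7,fy=5.3,interpolation=cv2.INTER_CUBIC)
for i in range(0,100,10): cv2.putText(c,str(u+i),(int(i*7+3),10),0,.35,(0,0,255)); cv2.line(c,(int(i*7+3),0),(int(i*7+3),6),(0,0,255))
for i in range(0,112,10): cv2.putText(c,str(v+i),(8,int(i*5.3+7)),0,.35,(0,0,255)); cv2.line(c,(0,int(i*5.3+3)),(6,int(i*5.3+3)),(0,0,255))
cv2.imwrite("pics/side_st.png",c)
s=[(215.4,177.5),(246.5,167.8),(242.8,207.7),(275.9,196.2)]
sp=holes(.131); m=dict(zip(range(4),sp))
obs=[("side",m[2],s[0]),("side",m[0],s[1]),("side",m[3],s[2]),("side",m[1],s[3])]
t=[(226.6,178.0),(274.2,180.0),(225.7,206.5),(272.8,210)]
obs+=[("top",m[i],t[i]) for i in range(4)]
q,r=fit(obs,(.5,0,0)); print("stn",q.round(4),r.tolist())
E
```

```text
guide [ 0.5221  0.3998 -0.1507] [[-0.0, -0.1], [-0.1, 0.1], [0.3, 0.1], [-0.1, -0.1]] handle px [[118.7, 211.0], [148.2, 216.2]]
board [ 0.4446 -0.3866  0.2252] [[-0.1, -0.1], [-0.1, 0.3], [0.2, -0.1], [-0.0, -0.1]] handle px [[358.2, 246.2], [388.2, 240.0]]
stn [ 0.5828  0.015  -0.0307] [[-0.4, -1.1], [-0.2, -1.4], [-0.3, 0.5], [0.4, -0.6], [0.3, -0.7], [1.0, -0.2], [-0.9, 1.0], [1.0, 0.2]]
```

View pics/side_st.png

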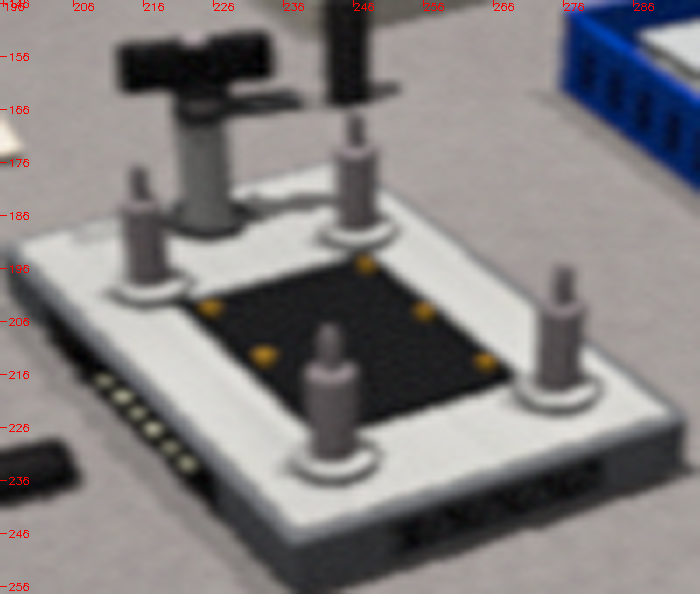

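The side crop shows pin tips at (139,166), (355,115), (329,324) and (565,267), with collars below each. I'll refit using these.

```bash
python3 - <<'E'
from h import *
cv=lambda L:[(196+x/7-.43,146+y/5.3-.4) for x,y in L]
lev={.1305:cv([(139,166),(355,115),(329,324),(565,267)]),.107:cv([(143,203),(357,150),(331,371),(561,307)]),.055:cv([(149,288),(357,232),(334,460),(556,388)])}
side=[]
for z,o in lev.items():
    h=holes(z); side+=[("side",h[i],o[k]) for k,i in enumerate((2,0,3,1))]
q,r=fit(side,(.5,0,0)); print("side",q.round(4),r.tolist())
k10=lambda x,y:(203+x/10-.45,168+y/10-.45)
top=[("top",p,k10(*xy)) for p,xy in zip(holes(.128),[(240,100),(717,125),(230,388),(703,425)])]
q1,r=fit(top,(.5,0,0)); print("top",q1.round(4),r.tolist())
dk=[k10(*p) for p in[(303,160),(662,180),(285,428),(648,438)]]
q2=np.mean(dk,0)
q3,r=fit(top+side,(.5,0,0)); print("both",q3.round(4),r.tolist())
for z in(.107,.055,.0452):print(z,((proj("top",body(q3,holes(z)+[[0,0,z],[0,.119,.1655]]))-[203,168]+.45)*10).round(0).tolist())
print("dark centre",(np.mean([(303,160),(662,180),(285,428),(648,438)],0)))
print("deck corners",((proj("top",body(q3,[[sx*.085,y,.045] for y in(.131,-.131) for sx in(1,-1)]))-[203,168]+.45)*10).round(0).tolist())
E
```

```text
side [ 0.582   0.0134 -0.0307] [[-0.4, 0.0], [0.1, -0.4], [0.0, 2.1], [0.2, 0.2], [-0.4, 0.1], [-0.1, -0.1], [-0.1, 0.7], [0.4, -0.0], [0.0, -0.9], [0.1, -0.8], [-0.1, -0.6], [0.3, 0.0]]
top [ 0.5839  0.0165 -0.0359] [[-0.0, -0.5], [0.5, -0.2], [-1.2, 0.8], [0.4, 0.0]]
both [ 0.5827  0.0145 -0.0312] [[0.5, -0.0], [1.1, 0.0], [-0.5, 1.3], [1.1, 0.3], [-0.3, -0.2], [0.1, -0.7], [0.0, 1.8], [0.1, -0.1], [-0.3, -0.1], [-0.1, -0.3], [-0.1, 0.3], [0.3, -0.3], [0.0, -1.2], [0.2, -1.1], [-0.1, -1.0], [0.3, -0.3]]
0.107 [[250.0, 114.0], [725.0, 139.0], [229.0, 411.0], [711.0, 437.0], [479.0, 274.0], [86.0, 220.0]]
0.055 [[259.0, 147.0], [717.0, 172.0], [240.0, 434.0], [704.0, 459.0], [480.0, 302.0], [86.0, 220.0]]
0.0452 [[261.0, 153.0], [716.0, 178.0], [242.0, 438.0], [703.0, 463.0], [480.0, 307.0], [86.0, 220.0]]
dark centre [474.5 301.5]
deck corners [[105.0, 37.0], [68.0, 540.0], [885.0, 78.0], [865.0, 584.0]]
```

```bash
cat >> h.py <<'E'
from scipy.spatial.transform import Rotation as Ro
def go(t,yaw): # print turn about tool z (tool y -> yaw) and the tool-frame shift after that turn
    s=manip.state(); R=Ro.from_quat(s["tcp_rot"]); M=R.as_matrix()
    a=np.arctan2(M[1,1],M[0,1]); d=(a-yaw+np.pi)%(2*np.pi)-np.pi
    if abs(d)>np.pi/2: d-=np.sign(d)*np.pi
    R2=R*Ro.from_rotvec([0,0,d])
    M2=R2.as_matrix(); tilt=R2.inv().apply(np.cross(M2[:,2],[0,0,-1]))
    dw=np.array(t)-s["ee_pos"]
    print("t",round(s["time"],2),"pos",s["ee_pos"].round(4),"turn z %.3f"%d,"tilt",tilt.round(4),"shift",R2.inv().apply(dw).round(4),"F",s["force"].round(1),"M",s["torque"].round(2),"w",round(s["gripper_width"],4),"gf",round(s["gripper_force"],1))
BOARD=(.4446,-.3866,.2252); GUIDE=(.5221,.3998,-.1507); ST=(.583,.0155,-.031)
HP=manip.hold_point_z
E
python3 -m creep '[[-1,[0,0,0],[0,0,0.18]],[-1,[0,0,0],[0,0,0.18]],[-1,[0,0,0],[0,0,0.18]],[-1,[0,0,0],[0,0,0.18]],[-1,[0,0,0],[0,0,0.18]]]'
python3 -m creep '[[-1,[0,0,0],[0,0,0.04]],[-1,[0,0,0],[0,0,0]]]'
python3 -c "
from h import *
go((BOARD[0],BOARD[1],.2),BOARD[2]); print(HP)"
```

```text
time: 1.32
ee_pos: [0.2171, 0.5053, 0.3027]
tcp_rot: [0.61, 0.793, -0.0, 0.0]
force: [0.2, 0.3, -0.3]
gripper_width: 0.0885
gripper_force: 0.0
time: 1.58
ee_pos: [0.2171, 0.5053, 0.3028]
tcp_rot: [0.623, 0.782, -0.0, -0.0]
force: [0.2, 0.3, -0.3]
gripper_width: 0.0878
gripper_force: 0.0
t 1.57 pos [0.2171 0.5053 0.3028] turn z 0.000 tilt [-0. -0. -0.] shift [-0.9202  0.0226  0.1027] F [ 0.2  0.3 -0.3] M [-0.03  0.07  0.07] w 0.0878 gf 0.0
0.0453
```

```bash

python3 -m creep '[[-1,[-0.04,0.001,0],[0,0,0]],[-1,[-0.06,0.0015,0],[0,0,0]],[-1,[-0.06,0.0015,0],[0,0,0]],[-1,[-0.06,0.0015,0],[0,0,0]],[-1,[-0.06,0.0015,0],[0,0,0]]]' | sed -n 2p
python3 -m creep '[[-1,[-0.06,0.0015,0],[0,0,0]],[-1,[-0.06,0.0015,0],[0,0,0]],[-1,[-0.06,0.0015,0],[0,0,0]],[-1,[-0.06,0.0015,0],[0,0,0]],[-1,[-0.06,0.0015,0],[0,0,0]]]' | sed -n 2p
python3 -m creep '[[-1,[-0.06,0.0015,0],[0,0,0]],[-1,[-0.06,0.0015,0.01],[0,0,0]],[-1,[-0.06,0.0015,0.02],[0,0,0]],[-1,[-0.06,0.0015,0.03],[0,0,0]],[-1,[-0.06,0.0015,0.03],[0,0,0]]]' | sed -n 2p
python3 -m creep '[[-1,[-0.03,0,0],[0,0,0]],[-1,[0,0,0],[0,0,0]]]' | sed -n 2p
python3 -c "
from h import *
go((BOARD[0],BOARD[1],.037+HP),BOARD[2])"
```

```text
ee_pos: [0.2864, 0.2322, 0.3029]
ee_pos: [0.3607, -0.0589, 0.3031]
ee_pos: [0.4329, -0.3409, 0.2163]
ee_pos: [0.4393, -0.3696, 0.2163]
t 3.7 pos [ 0.4393 -0.3696  0.2163] turn z -0.001 tilt [-0.0002 -0.0004  0.    ] shift [-0.0178  0.0014  0.134 ] F [ 0.4  0.1 -0.1] M [-0.03  0.05 -0.06] w 0.0881 gf 0.0
```

```bash

python3 -m creep '[[-1,[-0.018,0.0014,0.04],[0,0,0]],[-1,[0,0,0.04],[0,0,0]],[-1,[0,0,0.035],[0,0,0]],[-1,[0,0,0.019],[0,0,0]],[-1,[0,0,0],[0,0,0]]]' | sed -n 2,4p
python3 -m creep '[[1,[0,0,0],[0,0,0]],[1,[0,0,0],[0,0,0]],[1,[0,0,0],[0,0,0]],[1,[0,0,0],[0,0,0]],[1,[0,0,0],[0,0,0]]]'
python3 -c "
from h import *
go((BOARD[0],BOARD[1],.037+HP),BOARD[2])
cv2.imwrite('pics/grip.png',cv2.resize(manip.camera('side')[250:384,180:380],None,fx=4,fy=4,interpolation=cv2.INTER_CUBIC))"
```

```text
ee_pos: [0.4445, -0.384, 0.0827]
tcp_rot: [0.623, 0.782, 0.0, -0.001]
force: [0.1, 0.3, -0.1]
time: 4.95
ee_pos: [0.4447, -0.3854, 0.0832]
tcp_rot: [0.623, 0.782, -0.0, 0.0]
force: [0.2, 0.6, 0.9]
gripper_width: 0.0402
gripper_force: 0.0
t 4.95 pos [ 0.4447 -0.3854  0.0832] turn z -0.000 tilt [ 0.      0.0001 -0.    ] shift [-0.0011 -0.0004  0.0009] F [0.2 0.6 0.9] M [-0.09  0.03  0.02] w 0.0402 gf 0.0
```

```bash

python3 -m creep '[[1,[0,0,0],[0,0,0]],[1,[0,0,0],[0,0,0]],[1,[0,0,0],[0,0,0]],[1,[0,0,0],[0,0,0]],[1,[0,0,0],[0,0,0]]]' |tail -4
python3 -m creep '[[1,[0,0,-0.005],[0,0,0]],[1,[0,0,-0.01],[0,0,0]],[1,[0,0,-0.02],[0,0,0]]]'
python3 -c "
from h import *
go((ST[0],ST[1],.30),ST[2])"
```

```text
tcp_rot: [0.623, 0.782, 0.0, 0.0]
force: [1.1, -0.3, -1.1]
gripper_width: 0.0115
gripper_force: 30.0
time: 6.0
ee_pos: [0.4445, -0.3852, 0.1184]
tcp_rot: [0.623, 0.782, 0.0, -0.001]
force: [-0.4, 0.7, -2.3]
gripper_width: 0.0116
gripper_force: 30.0
t 6.0 pos [ 0.4445 -0.3852  0.1184] turn z 0.256 tilt [-0.0009 -0.0011  0.    ] shift [ 0.405   0.1258 -0.1813] F [-0.4  0.7 -2.3] M [-0.04  0.05  0.06] w 0.0116 gf 30.0
```

```bash

python3 -m creep '[[1,[0,0,-0.04],[0,0,0]],[1,[0,0,-0.045],[0,0,0.08]],[1,[0,0,-0.045],[0,0,0.1]],[1,[0,0,-0.025],[0,0,0.076]],[1,[0.02,0.006,0],[0,0,0]]]' | sed -n 2,4p
python3 -m creep '[[1,[0.04,0.0125,0],[0,0,0]],[1,[0.05,0.0155,0],[0,0,0]],[1,[0.055,0.017,0],[0,0,0]],[1,[0.055,0.017,0],[0,0,0]],[1,[0.055,0.017,0],[0,0,0]]]' | sed -n 2,4p
python3 -m creep '[[1,[0.055,0.017,0],[0,0,0]],[1,[0.045,0.014,0],[0,0,0]],[1,[0.02,0.008,0],[0,0,0]],[1,[0,0,0],[0,0,0]],[1,[0,0,0],[0,0,0]]]'
python3 -c "
from h import *
go((ST[0],ST[1],.137+.037+HP),ST[2])
t=np.mean([manip.camera('top').astype(float) for _ in range(4)],0); s=np.mean([manip.camera('side').astype(float) for _ in range(4)],0)
np.savez('a1.npz',t=t,s=s)
f=lambda im,u,v,w,h,k:cv2.resize(im[v:v+h,u:u+w].clip(0,255).astype(np.uint8),(w*k,h*k),interpolation=cv2.INTER_CUBIC)
cv2.imwrite('pics/hover.png',np.hstack([f(s,190,110,100,140,4),f(t,195,140,100,140,4)]))"
```

```text
ee_pos: [0.4514, -0.3658, 0.275]
tcp_rot: [0.718, 0.696, -0.0, 0.002]
force: [-0.3, 0.8, -3.3]
ee_pos: [0.5379, -0.11, 0.2719]
tcp_rot: [0.717, 0.697, -0.0, -0.001]
force: [0.4, 0.1, -3.2]
time: 7.88
ee_pos: [0.5805, 0.0047, 0.2727]
tcp_rot: [0.718, 0.696, -0.0, -0.0]
force: [-0.0, -0.5, -2.8]
gripper_width: 0.0117
gripper_force: 30.0
t 7.88 pos [0.5805 0.0047 0.2727] turn z -0.001 tilt [-0.001   0.0002  0.    ] shift [0.0108 0.0022 0.0534] F [-0.  -0.5 -2.8] M [-0.08  0.08  0.01] w 0.0117 gf 30.0
```

View pics/hover.png

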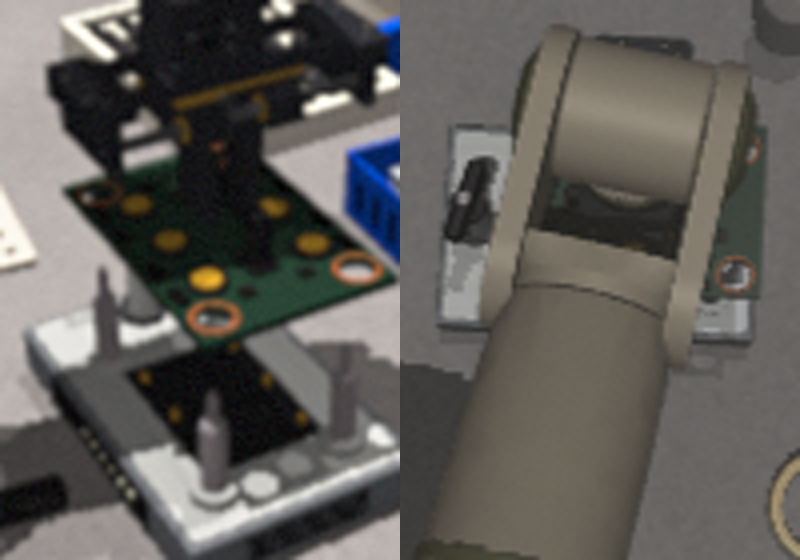

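The side view shows the board level. Its hole rings are at (215,317), (357,268) and (99,193) in the left crop, and the pins sit below and slightly ahead. I'll compare board and station in the same camera.

```bash
python3 - <<'E'
from h import *
k=lambda x,y:(190+x/4-.4,110+y/4-.4)
s=manip.state(); zt=s["ee_pos"][2]-HP-.037+.006
h=holes(zt)
o=[("side",h[3],k(215,317)),("side",h[1],k(357,268)),("side",h[2],k(99,193))]
q,r=fit(o,(.58,0,0)); print("board side",q.round(4),r.tolist(),s["ee_pos"].round(4))
t=lambda x,y:(195+(x-400)/4-.4,140+y/4-.4)
o2=[("top",h[3],t(736,274)),("top",h[1],t(749,150))]
q,r=fit(o2,(.58,0,0)); print("board top",q.round(4),r.tolist())
h=holes(.131); print("tips now", [k(103,268),k(211,392),k(345,348)], proj("side",body((.582,.0134,-.031),[h[2],h[3],h[1]])).round(1).tolist())
E
```

```text
board side [ 0.5796  0.0037 -0.0322] [[-0.1, 0.2], [0.2, -0.1], [-0.1, -0.2]] [0.5809 0.0052 0.2731]
board top [ 0.5831  0.0009 -0.0904] [[-0.0, 0.4], [0.0, -0.4]]
tips now [(215.35, 176.6), (242.35, 207.6), (275.85, 196.6)] [[215.0, 176.8], [242.5, 208.7], [276.4, 196.0]]
```

```bash

python3 -m creep '[[1,[0.005,0.001,0],[0,0,0]],[1,[0.005,0.0015,0],[0,0,0]],[1,[0,0,0.02],[0,0,0]],[1,[0,0,0.02],[0,0,0]],[1,[0,0,0.02],[0,0,0]]]' | sed -n 2,4p
python3 -m creep '[[1,[0,0,0.015],[0,0,0]],[1,[0,0,0.004],[0,0,0]],[1,[0,0,0],[0,0,0]]]' | sed -n 2,4p
python3 -c "
from h import *
go((.5832,.0152,.092+HP),ST[2])
s=np.mean([manip.camera('side').astype(float) for _ in range(4)],0)
cv2.imwrite('pics/mid.png',cv2.resize(s[140:250,190:310].clip(0,255).astype(np.uint8),None,fx=5,fy=5,interpolation=cv2.INTER_CUBIC))"
```

```text
ee_pos: [0.5838, 0.0159, 0.2125]
tcp_rot: [0.718, 0.696, 0.0, 0.0]
force: [-0.1, 0.6, -2.5]
ee_pos: [0.5839, 0.0155, 0.1944]
tcp_rot: [0.718, 0.696, 0.0, 0.0]
force: [-0.4, -0.1, -2.4]
t 9.28 pos [0.5839 0.0155 0.1944] turn z 0.000 tilt [0.0004 0.0001 0.    ] shift [-0.0004 -0.0007  0.0571] F [-0.4 -0.1 -2.4] M [-0.07  0.05 -0.04] w 0.0113 gf 30.0
```

View pics/mid.png

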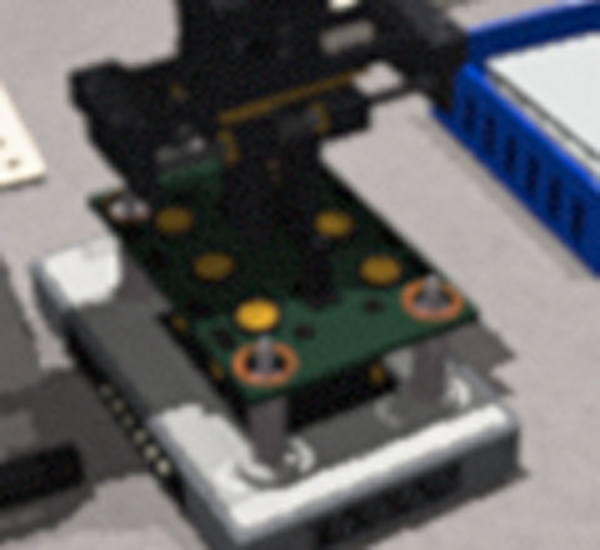

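The pins are through the holes and centred in the rings at (265,362) and (432,298), so I'm going down.

```bash

python3 -m creep '[[1,[0,-0.0003,0.01],[0,0,0]],[1,[0,0,0.01],[0,0,0]],[1,[0,0,0.01],[0,0,0]],[1,[0,0,0.01],[0,0,0]],[1,[0,0,0],[0,0,0]]]' | sed -n 2,4p
python3 -m creep '[[1,[0,0,0.006],[0,0,0]],[1,[0,0,0.005],[0,0,0]],[1,[0,0,0.002],[0,0,0]],[1,[0,0,0],[0,0,0]]]' | sed -n 2,4p
python3 -c "
from h import *
go((.5832,.0152,.092+HP),ST[2])"
```

```text
ee_pos: [0.5834, 0.0155, 0.1532]
tcp_rot: [0.718, 0.696, -0.0, -0.001]
force: [1.1, 0.1, -3.1]
ee_pos: [0.5834, 0.0155, 0.141]
tcp_rot: [0.718, 0.696, -0.0, -0.0]
force: [0.1, -0.5, -3.3]
t 10.6 pos [0.5834 0.0155 0.141 ] turn z 0.000 tilt [-0.0001 -0.      0.    ] shift [-0.0003 -0.0002  0.0037] F [ 0.1 -0.5 -3.3] M [ 0.05 -0.03  0.04] w 0.0115 gf 30.0
```

```bash

for i in 1; do :; done
python3 -m creep '[[1,[0,0,0.0015],[0,0,0]],[1,[0,0,0.001],[0,0,0]],[1,[0,0,0],[0,0,0]]]' | sed -n 2,4p
python3 -m creep '[[1,[0,0,0.001],[0,0,0]],[1,[0,0,0],[0,0,0]]]' | sed -n 2,4p
python3 -m creep '[[1,[0,0,0.0007],[0,0,0]],[1,[0,0,0],[0,0,0]]]' | sed -n 2,4p
python3 -c "
from h import *
go((.5832,.0152,.092+HP),ST[2])"
```

```text
ee_pos: [0.5834, 0.0155, 0.1386]
tcp_rot: [0.718, 0.696, -0.0, -0.0]
force: [0.3, 1.7, -3.0]
ee_pos: [0.5835, 0.0155, 0.1381]
tcp_rot: [0.718, 0.696, 0.0, 0.0]
force: [-2.2, 1.0, 3.3]
ee_pos: [0.5835, 0.0155, 0.138]
tcp_rot: [0.718, 0.696, 0.0, 0.0]
force: [-4.0, 0.3, 8.5]
t 11.47 pos [0.5835 0.0155 0.138 ] turn z 0.000 tilt [0.001  0.0003 0.    ] shift [-0.0003 -0.0003  0.0007] F [-4.   0.3  8.5] M [ 0.05  0.58 -0.  ] w 0.0116 gf 30.0
```

```bash

python3 -m creep '[[-0.2,[0,0,0],[0,0,0]],[-0.2,[0,0,0],[0,0,0]],[-0.2,[0,0,0],[0,0,0]],[-0.2,[0,0,0],[0,0,0]],[-0.2,[0,0,0],[0,0,0]]]' | sed -n 2,5p
python3 -m creep '[[-0.2,[0,0,-0.01],[0,0,0]],[-0.2,[0,0,-0.03],[0,0,0]],[-0.2,[0,0,-0.05],[0,0,0]],[-0.2,[0,0,-0.05],[0,0,0.12]],[-0.2,[0,0,0],[0,0,0]]]' | sed -n 2,5p
python3 -c "
from h import *
go((*GUIDE[:2],.039+HP),GUIDE[2])
s=np.mean([manip.camera('side').astype(float) for _ in range(4)],0)
cv2.imwrite('pics/seated.png',cv2.resize(s[150:260,190:300].clip(0,255).astype(np.uint8),None,fx=5,fy=5,interpolation=cv2.INTER_CUBIC))"
```

```text
ee_pos: [0.5834, 0.0155, 0.1368]
tcp_rot: [0.718, 0.696, -0.0, -0.0]
force: [-0.9, 0.1, 0.3]
gripper_width: 0.0526
ee_pos: [0.5842, 0.0154, 0.2815]
tcp_rot: [0.759, 0.652, 0.003, 0.003]
force: [-0.2, 0.5, -0.3]
gripper_width: 0.0526
t 12.72 pos [0.5842 0.0154 0.2815] turn z -0.001 tilt [ 0.0086  0.0002 -0.    ] shift [ 0.3707 -0.1208  0.1961] F [-0.2  0.5 -0.3] M [-0.02  0.09  0.01] w 0.0526 gf 0.0
```

View pics/seated.png

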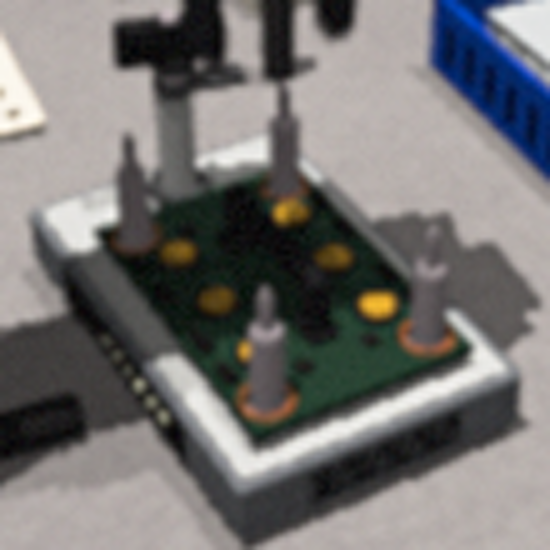

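The board lies flat on all four collars, with stems standing through its rings. Next the guide plate.

```bash

python3 -m creep '[[-0.2,[0.03,-0.01,0],[0,0,0]],[-0.2,[0.055,-0.018,0],[0,0,0]],[-0.2,[0.055,-0.018,0],[0,0,0]],[-0.2,[0.055,-0.018,0],[0,0,0]],[-0.2,[0.055,-0.018,0],[0,0,0]]]' | sed -n 2p
python3 -m creep '[[-0.2,[0.055,-0.018,0],[0,0,0]],[-0.2,[0.04,-0.013,0],[0,0,0]],[-0.2,[0.025,-0.008,0.03],[0,0,0]],[-0.2,[0,0,0.05],[0,0,0]],[-0.2,[0,0,0],[0,0,0]]]' | sed -n 2,5p
python3 -c "
from h import *
go((*GUIDE[:2],.039+HP),GUIDE[2])"
```

```text
ee_pos: [0.5393, 0.2767, 0.2756]
ee_pos: [0.5181, 0.3989, 0.1924]
tcp_rot: [0.758, 0.652, -0.005, -0.001]
force: [0.1, 0.1, 0.7]
gripper_width: 0.0529
t 14.18 pos [0.5181 0.3989 0.1924] turn z 0.000 tilt [-0.0081  0.0059 -0.    ] shift [0.0021 0.0047 0.108 ] F [0.1 0.1 0.7] M [-0.03  0.15  0.02] w 0.0529 gf 0.0
```

```bash

python3 -m creep '[[-0.2,[0,0,0.05],[0,0,0]],[-0.2,[0,0,0.03],[0,0,0]],[-0.2,[0,0,0],[0,0,0]],[-0.2,[0,0,0],[0,0,0]]]' | sed -n 2p
python3 -c "
from h import *
go((*GUIDE[:2],.039+HP),GUIDE[2])"
```

```text
ee_pos: [0.5204, 0.3997, 0.1193]
t 14.68 pos [0.5204 0.3997 0.1193] turn z -0.001 tilt [ 0.0027 -0.002   0.    ] shift [0.0003 0.0015 0.035 ] F [ 0.2 -0.4  0.3] M [-0.07  0.07 -0.01] w 0.0527 gf 0.0
```

```bash

python3 -m creep '[[-0.2,[0.0003,0.001,0.02],[0,0,0]],[-0.2,[0,0,0.0145],[0,0,0]],[-0.2,[0,0,0],[0,0,0]],[1,[0,0,0],[0,0,0]],[1,[0,0,0],[0,0,0]]]' | sed -n 2,4p
python3 -m creep '[[1,[0,0,0],[0,0,0]],[1,[0,0,0],[0,0,0]],[1,[0,0,0],[0,0,0]],[1,[0,0,0],[0,0,0]]]'
python3 -c "
from h import *
go((*GUIDE[:2],.039+HP),GUIDE[2])"
```

```text
ee_pos: [0.5207, 0.3998, 0.0832]
tcp_rot: [0.758, 0.652, 0.001, 0.0]
force: [-0.6, 0.2, -0.4]
time: 15.8
ee_pos: [0.5207, 0.3997, 0.0826]
tcp_rot: [0.758, 0.652, 0.0, 0.0]
force: [1.5, -0.1, 1.5]
gripper_width: 0.0112
gripper_force: 30.0
t 15.8 pos [0.5207 0.3997 0.0826] turn z -0.000 tilt [ 0.0007 -0.0003 -0.    ] shift [ 0.0003  0.0013 -0.0017] F [ 1.5 -0.1  1.5] M [-0.12 -0.12 -0.03] w 0.0112 gf 30.0
```

```bash

python3 -m creep '[[1,[0,0,-0.005],[0,0,0]],[1,[0,0,-0.03],[0,0,0]],[1,[0,0,-0.05],[0,0,0]],[1,[0,0,-0.06],[0,0,-0.06]],[1,[0,0,-0.045],[0,0,-0.06]]]' | sed -n 2,6p
python3 -m creep '[[1,[0,0,0],[0,0,0]],[1,[0,0,0],[0,0,0]]]' |sed -n 2,4p
python3 -c "
from h import *
go((.5835,.0155,.27),ST[2])"
```

```text
ee_pos: [0.5201, 0.3996, 0.2748]
tcp_rot: [0.717, 0.697, 0.0, 0.0]
force: [0.4, 0.3, -3.4]
gripper_width: 0.011
gripper_force: 30.0
ee_pos: [0.5199, 0.3994, 0.2702]
tcp_rot: [0.718, 0.696, -0.002, -0.001]
force: [0.6, -0.2, -4.3]
t 16.68 pos [0.5199 0.3994 0.2702] turn z -0.001 tilt [-0.0034  0.0019  0.    ] shift [-0.3817  0.0754  0.0007] F [ 0.6 -0.2 -4.3] M [-0.06  0.08 -0.02] w 0.0108 gf 30.0
```

```bash

python3 -m creep '[[1,[-0.03,0.006,-0.005],[0,0,0]],[1,[-0.05,0.01,-0.003],[0,0,0]],[1,[-0.055,0.011,0],[0,0,0]],[1,[-0.055,0.011,0],[0,0,0]],[1,[-0.055,0.011,0],[0,0,0]]]' | sed -n 2,4p
python3 -m creep '[[1,[-0.055,0.011,0],[0,0,0]],[1,[-0.045,0.0085,0],[0,0,0]],[1,[-0.025,0.005,0],[0,0,0]],[1,[0,0,0],[0,0,0]],[1,[0,0,0],[0,0,0]]]' | sed -n 2,4p
python3 -c "
from h import *
go((.5835,.0155,.1896),ST[2])"
```

```text
ee_pos: [0.5614, 0.1514, 0.2779]
tcp_rot: [0.718, 0.696, -0.002, -0.002]
force: [1.0, -0.1, -3.2]
ee_pos: [0.5821, 0.0283, 0.279]
tcp_rot: [0.718, 0.696, -0.001, -0.001]
force: [-0.9, 0.1, -4.0]
t 17.93 pos [0.5821 0.0283 0.279 ] turn z 0.000 tilt [-0.0028 -0.0007  0.    ] shift [-0.0128  0.0021  0.0894] F [-0.9  0.1 -4. ] M [-0.04  0.06  0.03] w 0.0112 gf 30.0
```

```bash

python3 -m creep '[[1,[-0.0125,0.0015,0],[0,0,0]],[1,[0,0,0.015],[0,0,0]],[1,[0,0,0.02],[0,0,0]],[1,[0,0,0.019],[0,0,0]],[1,[0,0,0],[0,0,0]]]' | sed -n 2,4p
python3 -m creep '[[1,[0,0,0],[0,0,0]],[1,[0,0,0],[0,0,0]]]' | sed -n 2,4p
python3 -c "
from h import *
go((.5835,.0155,.1896),ST[2])
s=np.mean([manip.camera('side').astype(float) for _ in range(6)],0)
cv2.imwrite('pics/ghov.png',cv2.resize(s[130:230,185:305].clip(0,255).astype(np.uint8),None,fx=6,fy=6,interpolation=cv2.INTER_CUBIC))"
```

```text
ee_pos: [0.5829, 0.0153, 0.2244]
tcp_rot: [0.718, 0.696, -0.001, -0.002]
force: [-0.0, 0.6, -3.5]
ee_pos: [0.5838, 0.015, 0.2271]
tcp_rot: [0.718, 0.696, 0.0, 0.001]
force: [-1.4, -0.3, -3.8]
t 18.8 pos [0.5838 0.015  0.2271] turn z 0.000 tilt [ 0.0015  0.0002 -0.    ] shift [ 0.0005 -0.0004  0.0375] F [-1.4 -0.3 -3.8] M [-0.12  0.06  0.02] w 0.0111 gf 30.0
```

View pics/ghov.png

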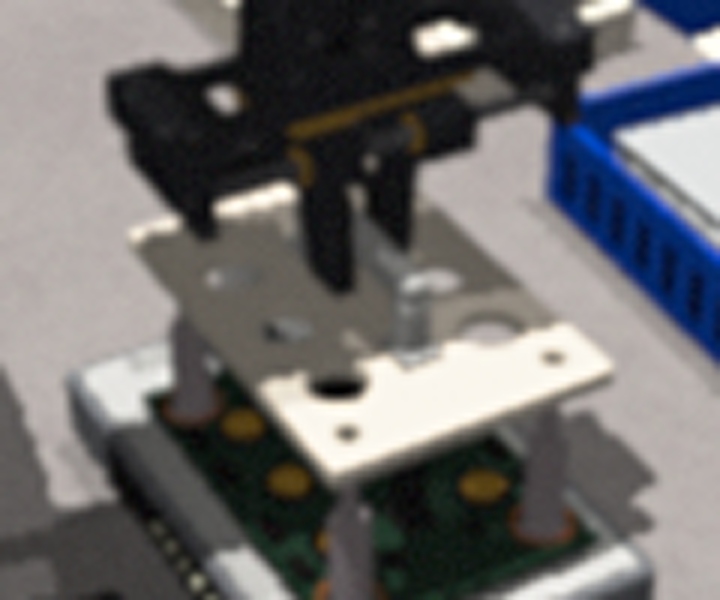

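Guide holes are at (347,432) and (553,357) in the crop. I'll compare them with the station as seen in the same camera.

```bash
python3 - <<'E'
from h import *
k=lambda x,y:(185+x/6-.42,130+y/6-.42)
h=holes(.1525-.002)
o=[("side",h[3],k(347,432)),("side",h[1],k(553,357))]
for z in (.1525,.1505):
    h=holes(z); f=lambda p:np.concatenate([proj("side",body((*p,-.031),[h[i]]))[0]-k(*xy) for i,xy in((3,(347,432)),(1,(553,357)))])
    r=least_squares(f,(.58,0)); print(r.x.round(4),r.fun.round(2))
cv=lambda L:[(196+x/7-.43,146+y/5.3-.4) for x,y in L]
# same two posts, station
for z,o in((.131,[(329,322),(565,265)]),(.107,[(331,371),(561,307)]),(.055,[(334,460),(556,388)])):
    h=holes(z);o=cv(o); f=lambda p:np.concatenate([proj("side",body((*p,-.031),[h[i]]))[0]-uv for i,uv in((3,o[0]),(1,o[1]))])
    r=least_squares(f,(.58,0)); print(z,r.x.round(4),r.fun.round(2))
E
```

```text
[0.5822 0.0136] [-0.03  0.01  0.04 -0.02]
[0.5835 0.0157] [ 0.03 -0.01 -0.03  0.01]
0.131 [0.5848 0.0181] [-0.    0.84  0.   -0.92]
0.107 [0.5825 0.0146] [-0.21  0.3   0.21 -0.35]
0.055 [0.5813 0.0126] [-0.22 -0.31  0.23  0.31]
```

```bash

python3 -m creep '[[1,[0.0003,0,0.008],[0,0,0]],[1,[0,0,0.008],[0,0,0]],[1,[0,0,0],[0,0,0]]]' | sed -n 2,4p
python3 -m creep '[[1,[0,0,0.003],[0,0,0]],[1,[0,0,0.003],[0,0,0]],[1,[0,0,0],[0,0,0]]]' | sed -n 2,4p
python3 -c "
from h import *
go((.5835,.0155,.1896),ST[2])"
```

```text
ee_pos: [0.5835, 0.0155, 0.2096]
tcp_rot: [0.718, 0.696, -0.0, -0.001]
force: [0.4, 1.3, -3.2]
ee_pos: [0.5838, 0.0156, 0.2043]
tcp_rot: [0.718, 0.696, 0.0, 0.0]
force: [3.5, 3.4, -3.4]
t 19.85 pos [0.5838 0.0156 0.2043] turn z 0.000 tilt [ 0.0007 -0.0006 -0.    ] shift [-0.0001 -0.0003  0.0147] F [ 3.5  3.4 -3.4] M [ 0.63 -0.57 -0.04] w 0.0112 gf 30.1
```

Pins are in the holes and push the plate towards +x/+y, so I'll ease that way.

```bash

python3 -m creep '[[1,[0.001,0.001,0],[0,0,0]],[1,[0,0,0],[0,0,0]]]' | sed -n 2,4p
python3 -m creep '[[1,[0,0,0.003],[0,0,0]],[1,[0,0,0],[0,0,0]]]' | sed -n 2,4p
python3 -c "
from h import *
go((.5835,.0155,.1896),ST[2])"
```

```text
ee_pos: [0.5845, 0.0161, 0.2041]
tcp_rot: [0.718, 0.696, -0.0, -0.0]
force: [0.5, 0.9, -4.2]
ee_pos: [0.5845, 0.0161, 0.201]
tcp_rot: [0.718, 0.696, -0.0, -0.0]
force: [-0.1, 0.8, -3.7]
t 20.35 pos [0.5845 0.0161 0.201 ] turn z -0.000 tilt [-0.0008  0.0001 -0.    ] shift [-0.0007 -0.001   0.0114] F [-0.1  0.8 -3.7] M [0.01 0.05 0.03] w 0.0114 gf 30.0
```

```bash

python3 -m creep '[[1,[0.0003,0,0.003],[0,0,0]],[1,[0,0,0.003],[0,0,0]],[1,[0,0,0.003],[0,0,0]],[1,[0,0,0],[0,0,0]]]' | sed -n 2,4p
python3 -m creep '[[1,[0,0,0.0015],[0,0,0]],[1,[0,0,0],[0,0,0]]]' | sed -n 2,4p
python3 -m creep '[[1,[0,0,0.001],[0,0,0]],[1,[0,0,0],[0,0,0]]]' | sed -n 2,4p
python3 -c "
from h import *
go((.5835,.0155,.1896),ST[2])"
```

```text
ee_pos: [0.5846, 0.0165, 0.1921]
tcp_rot: [0.718, 0.696, -0.0, -0.0]
force: [0.4, 0.2, -2.8]
ee_pos: [0.5846, 0.0166, 0.1908]
tcp_rot: [0.718, 0.696, -0.0, -0.0]
force: [-0.7, 0.1, -2.6]
ee_pos: [0.5846, 0.0166, 0.1899]
tcp_rot: [0.718, 0.696, -0.0, -0.0]
force: [-0.5, 0.9, -3.8]
t 21.35 pos [0.5846 0.0166 0.1899] turn z 0.000 tilt [-0.0001 -0.     -0.    ] shift [-0.0011 -0.0011  0.0003] F [-0.5  0.9 -3.8] M [-0.06  0.13  0.  ] w 0.0113 gf 30.0
```

```bash

python3 -m creep '[[1,[0,0,0.001],[0,0,0]],[1,[0,0,0],[0,0,0]]]' | sed -n 2,4p
python3 -m creep '[[1,[0,0,0.0008],[0,0,0]],[1,[0,0,0],[0,0,0]]]' | sed -n 2,4p
python3 -c "
from h import *
go((.5835,.0155,.1896),ST[2])"
```

```text
ee_pos: [0.5847, 0.0166, 0.1896]
tcp_rot: [0.718, 0.696, 0.0, 0.0]
force: [-3.0, -0.8, 4.3]
ee_pos: [0.5847, 0.0166, 0.1895]
tcp_rot: [0.718, 0.696, 0.0, 0.001]
force: [-4.5, 0.6, 10.8]
t 21.85 pos [0.5847 0.0166 0.1895] turn z 0.000 tilt [ 0.0015  0.0003 -0.    ] shift [-0.0011 -0.0012 -0.0001] F [-4.5  0.6 10.8] M [-0.02  0.83  0.02] w 0.0113 gf 30.0
```

The guide plate is seated at the expected height, with a firm reaction force. Releasing it and moving to the latch.

```bash

python3 -m creep '[[-0.2,[0,0,0],[0,0,0]],[-0.2,[0,0,0],[0,0,0]],[-0.2,[0,0,0],[0,0,0]],[-0.2,[0,0,0],[0,0,0]],[-0.2,[0,0,0],[0,0,0]]]' | sed -n 2,5p
python3 -m creep '[[-0.2,[0,0,-0.01],[0,0,0]],[-0.2,[0,0,-0.03],[0,0,0]],[-0.2,[0,0,-0.04],[0,0,-0.1]],[-0.2,[0,0,0],[0,0,-0.18]],[-0.2,[0,0,0],[0,0,-0.18]]]' | sed -n 2,5p
python3 -m creep '[[-0.2,[0,0,0],[0,0,-0.18]],[-0.2,[0,0,0],[0,0,-0.18]],[-0.2,[0,0,0],[0,0,-0.18]],[-0.2,[0,0,0],[0,0,-0.18]],[-0.2,[0,0,0],[0,0,-0.12]]]' | sed -n 2,5p
python3 -c "
from h import *
q=(.5846,.0166,-.031); L=body(q,[[0,.119,.1655]]); print(L, proj('top',L),proj('side',L))
go((L[0,0],L[0,1],.1555+HP),np.pi/2-.031-.27)
t=np.mean([manip.camera('top').astype(float) for _ in range(4)],0);s=np.mean([manip.camera('side').astype(float) for _ in range(6)],0)
f=lambda im,u,v,w,h,k:cv2.resize(im[v:v+h,u:u+w].clip(0,255).astype(np.uint8),(w*k,h*k),interpolation=cv2.INTER_CUBIC)
cv2.imwrite('pics/glow.png',np.hstack([f(s,190,130,100,120,5),f(t,205,160,50,120,5)]))"
```

```text
ee_pos: [0.5847, 0.0166, 0.188]
tcp_rot: [0.718, 0.696, -0.0, -0.0]
force: [-0.4, 0.4, 0.2]
gripper_width: 0.053
ee_pos: [0.5847, 0.0166, 0.2694]
tcp_rot: [0.538, 0.843, 0.0, 0.001]
force: [-0.6, 0.4, -0.7]
gripper_width: 0.0529
ee_pos: [0.5847, 0.0166, 0.2689]
tcp_rot: [0.148, 0.989, -0.0, 0.0]
force: [-0.3, -0.2, 0.0]
gripper_width: 0.0529
[[0.58828841 0.13554283 0.1655    ]] [[210.48616647 188.89022387]] [[223.56762835 152.82396356]]
t 23.73 pos [0.5847 0.0166 0.2689] turn z 0.004 tilt [ 0.0001  0.0008 -0.    ] shift [0.0319 0.1147 0.0681] F [-0.3 -0.2  0. ] M [ 0.05 -0.    0.04] w 0.0529 gf 0.0
```

View pics/glow.png

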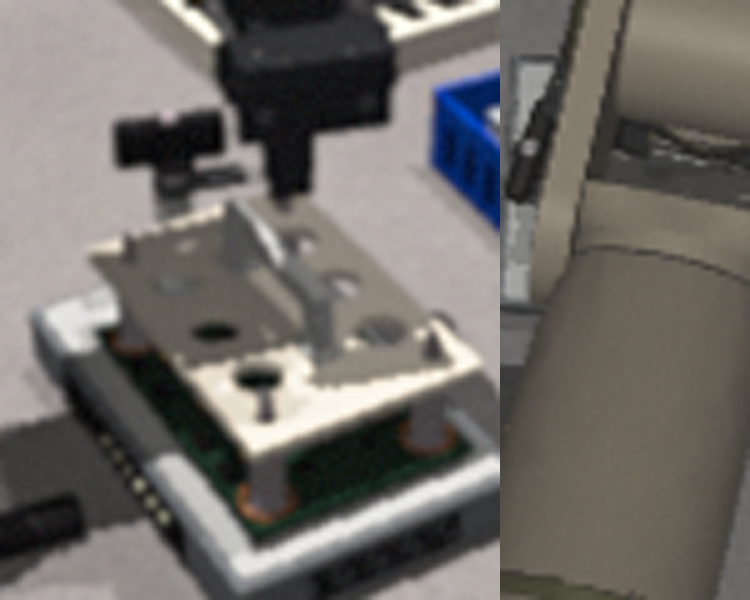

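The guide lies flat with its pins poking through, and the predicted knob centre matches the image to 0.1 px. Moving onto the knob.

```bash

python3 -m creep '[[-0.2,[0.01,0.035,0],[0,0,0]],[-0.2,[0.012,0.045,0],[0,0,0]],[-0.2,[0.01,0.0345,0],[0,0,0]],[-0.2,[0,0,0],[0,0,0]],[-0.2,[0,0,0.02],[0,0,0]]]' | sed -n 2,4p
python3 -m creep '[[-0.2,[0,0,0],[0,0,0]],[-0.2,[0,0,0],[0,0,0]]]' | sed -n 2,4p
python3 -c "
from h import *
go((.5883,.1356,.1555+HP),np.pi/2-.031-.27)"
```

```text
ee_pos: [0.5886, 0.135, 0.249]
tcp_rot: [0.15, 0.989, 0.0, 0.002]
force: [-0.6, -0.1, -0.2]
ee_pos: [0.5884, 0.1347, 0.2488]
tcp_rot: [0.151, 0.989, 0.0, 0.0]
force: [1.2, -0.9, 1.1]
t 25.1 pos [0.5884 0.1347 0.2488] turn z -0.002 tilt [ 0.0001  0.0007 -0.    ] shift [0.0004 0.0008 0.048 ] F [ 1.2 -0.9  1.1] M [0.01 0.02 0.  ] w 0.0525 gf 0.0
```

```bash

python3 -m creep '[[-0.2,[0.0003,0.0008,0.02],[0,0,0]],[-0.2,[0,0,0.02],[0,0,0]],[-0.2,[0,0,0.0075],[0,0,0]],[-0.2,[0,0,0],[0,0,0]],[1,[0,0,0],[0,0,0]]]' | sed -n 2,4p
python3 -m creep '[[1,[0,0,0],[0,0,0]],[1,[0,0,0],[0,0,0]],[1,[0,0,0],[0,0,0]],[1,[0,0,0],[0,0,0]],[1,[0,0,0],[0,0,0]]]'
python3 -c "
from h import *
go((.5883,.1356,.1555+HP),np.pi/2-.031-.27)"
```

```text
ee_pos: [0.5884, 0.1362, 0.2016]
tcp_rot: [0.15, 0.989, 0.0, 0.001]
force: [-0.2, -0.4, 0.5]
time: 26.35
ee_pos: [0.5881, 0.136, 0.201]
tcp_rot: [0.15, 0.989, -0.0, 0.0]
force: [-2.0, -3.8, 4.7]
gripper_width: 0.0252
gripper_force: 30.0
t 26.35 pos [0.5881 0.136  0.201 ] turn z -0.001 tilt [-0.0003  0.0006 -0.    ] shift [-0.0003 -0.0004  0.0002] F [-2.  -3.8  4.7] M [-0.6   0.33 -0.  ] w 0.0252 gf 30.0
```

```bash

python3 -m creep '[[1,[0,0,0],[0,0,0]],[1,[0,0,0],[0,0,0]],[1,[0,0,0],[0,0,0]]]' | sed -n 2,6p
python3 - <<'E'
from h import *
go((.5883,.1356,.1555+HP),np.pi/2-.031-.27)
print(manip.state()["joint_torque"].round(1))
s=np.mean([manip.camera('side').astype(float) for _ in range(4)],0); t=np.mean([manip.camera('top').astype(float) for _ in range(4)],0)
np.savez('a2.npz',s=s,t=t)
d=np.load('avg.npz')
print("proj knob side",proj("side",[[.5883,.1356,.1515],[.5883,.1356,.1655],[.5883,.1356,.1255]]).round(1).tolist())
b=body((.5883,.1356,-.30),[[.032,0,.1515],[-.032,0,.1515],[.042,0,.1255]]);print(proj("side",b).round(1).tolist())
for im in(s,d["s"]):
    g=im.mean(2)[143:178,205:246]
    print("\n".join("".join(" .:-=+*#%@"[min(9,int(v/22))] for v in r) for r in g),"\n")
E
```

```text
ee_pos: [0.5881, 0.136, 0.201]
tcp_rot: [0.15, 0.989, -0.0, 0.0]
force: [-1.3, -3.5, 4.8]
gripper_width: 0.0258
gripper_force: 30.0
t 26.73 pos [0.5881 0.136  0.201 ] turn z -0.001 tilt [-0.0004  0.0006  0.    ] shift [-0.0003 -0.0004  0.0002] F [-1.3 -3.5  4.8] M [-0.63  0.33  0.  ] w 0.0258 gf 30.0
[  2.  -47.6 -19.7   0.9  -0.4  -0. ]
proj knob side [[223.8, 157.1], [223.6, 152.8], [224.3, 165.0]]
[[235.1, 155.6], [212.4, 158.7], [238.8, 162.9]]
######+..:::::::::::::::::::::::::::.....
######+:..::--::::::::::::::.::..........
######+: .:::::::-:::............. . .:::
######*-...:::..:::............ .   .....
#######=: ...... ..   .  .   . . . . ....
#######+:. . .  . .   ...   .         ...
#######*-:..   .   ..              .. ...
########+=:.    .          . .  ..   ....
#########+-. .          ...    ....  ... 
#########+-.        .. .  .    ...... ...
########*=:.  ...    ..  .     ....  ....
#######*=-. ..... .        .    .     ...
#######+:.   ....       .        ........
#######+:  .  ..         .    .:--==-:...
#######+.  . . .    .    .   .-+***#+-...
#######+:        
[... 1594 characters left out ...]
          .:-===+*#####*=.  
#######+-. .....    .. :=***+**+**##*=: .
#######*=---===:. ..   :=+====--=+***=. .
########*******=:.......::::::::-=+**=.  
###############=:.::::.....:::::::=++=::.
###############=::::::.....:::::--+**++==
###############+:..:....:----=++***##***+
###############+:.....:-++*****#########+
###############+-:...:-+*###############+
###############*=-::::-+*###############+
###############*+------+*###############+
###############*+=-----+*###############+
###############*+==----+*##############*+
###############*+===---+*#############***
################+===---=*#############*++
##########*#####+===---=*#############*==
#########*+**###+===---=*###########%%#+-
```

Width is 25 mm where the bar should give 14, so the tips probably caught the hub under the bar. I'll open, raise 7 mm and close again.

```bash

python3 -m creep '[[-0.2,[0,0,0],[0,0,0]],[-0.2,[0,0,0],[0,0,0]],[-0.2,[0,0,0],[0,0,0]],[-0.2,[0,0,-0.007],[0,0,0]],[-0.2,[0,0,0],[0,0,0]]]' | sed -n 2,6p
python3 -m creep '[[1,[0,0,0],[0,0,0]],[1,[0,0,0],[0,0,0]],[1,[0,0,0],[0,0,0]],[1,[0,0,0],[0,0,0]],[1,[0,0,0],[0,0,0]]]' | sed -n 2,6p
python3 -c "
from h import *
go((.5883,.1356,.1625+HP),np.pi/2-.031-.27)"
```

```text
ee_pos: [0.5883, 0.1363, 0.2083]
tcp_rot: [0.15, 0.989, 0.0, 0.001]
force: [0.4, -0.7, 0.5]
gripper_width: 0.0531
gripper_force: 0.0
ee_pos: [0.588, 0.136, 0.2076]
tcp_rot: [0.15, 0.989, -0.0, -0.0]
force: [-2.2, -2.5, 0.7]
gripper_width: 0.0136
gripper_force: 30.0
t 28.38 pos [0.588  0.136  0.2076] turn z -0.001 tilt [-0.0007 -0.0003 -0.    ] shift [-0.0004 -0.0003 -0.0002] F [-2.2 -2.5  0.7] M [-0.34  0.14  0.03] w 0.0136 gf 30.0
```

Width is now 13.6 mm, so the bar is gripped. Turning clockwise (+ about tool z).

```bash

python3 -m creep '[[1,[0,0,0],[0,0,0.1]],[1,[0,0,0],[0,0,0.15]],[1,[0,0,0],[0,0,0.15]],[1,[0,0,0],[0,0,0.15]],[1,[0,0,0],[0,0,0]]]' | sed -n 2,6p
python3 -c "
from h import *
go((.5883,.1356,.1625+HP),-.031)"
```

```text
ee_pos: [0.5882, 0.1361, 0.2076]
tcp_rot: [0.413, 0.911, -0.0, 0.0]
force: [0.8, -1.1, -0.6]
gripper_width: 0.0141
gripper_force: 30.0
t 29.0 pos [0.5882 0.1361 0.2076] turn z 0.751 tilt [ 0.0001  0.0001 -0.    ] shift [-0.0005  0.0001 -0.0002] F [ 0.8 -1.1 -0.6] M [-0.18 -0.06  0.02] w 0.0141 gf 30.0
```

```bash

python3 -m creep '[[1,[0,0,0],[0,0,0.15]],[1,[0,0,0],[0,0,0.15]],[1,[0,0,0],[0,0,0.15]],[1,[0,0,0],[0,0,0.15]],[1,[0,0,0],[0,0,0.1]]]' | sed -n 2,6p
python3 -m creep '[[1,[0,0,0],[0,0,0]],[1,[0,0,0],[0,0,0]]]' | sed -n 2,6p
python3 -c "
from h import *
go((.5883,.1356,.1625+HP),-.031)"
```

```text
ee_pos: [0.5885, 0.1363, 0.2076]
tcp_rot: [0.701, 0.714, 0.001, 0.0]
force: [3.5, 0.0, -1.0]
gripper_width: 0.0134
gripper_force: 30.0
ee_pos: [0.5885, 0.1363, 0.2076]
tcp_rot: [0.699, 0.715, 0.0, 0.0]
force: [5.3, 0.0, -2.1]
gripper_width: 0.0138
gripper_force: 30.0
t 29.88 pos [0.5885 0.1363 0.2076] turn z 0.053 tilt [ 0.001  -0.0003 -0.    ] shift [-0.0007 -0.0001 -0.0002] F [ 5.3  0.  -2.1] M [ 0.04 -0.54 -0.07] w 0.0138 gf 30.0
```

```bash

python3 -m creep '[[-0.2,[0,0,0],[0,0,0]],[-0.2,[0,0,0],[0,0,0]],[-0.2,[0,0,0],[0,0,0]],[-0.2,[0,0,0],[0,0,0]],[-0.2,[0,0,-0.02],[0,0,0]]]' | sed -n 2,6p
python3 -m creep '[[-0.2,[0,0,-0.04],[0,0,0]],[-0.2,[0,0,-0.04],[0,0,0]],[-0.2,[0.04,0,-0.02],[0,0,0]],[-0.2,[0.06,-0.01,0],[0,0,0]],[-0.2,[0.06,-0.01,0],[0,0,0]]]' | sed -n 2,6p
python3 -m creep '[[-0.2,[0.06,-0.02,0],[0,0,0]],[-0.2,[0.06,-0.02,0],[0,0,0]],[-0.2,[0.03,-0.02,0],[0,0,0]],[-0.2,[0,0,0],[0,0,0]]]' | sed -n 2,6p
python3 - <<'E'
from h import *
t=np.mean([manip.camera('top').astype(float) for _ in range(4)],0); s=np.mean([manip.camera('side').astype(float) for _ in range(4)],0)
np.savez("a3.npz",s=s,t=t)
b=body((.5883,.1356,-np.pi/2-.031),[[.032,0,.1655],[-.032,0,.1655],[.042,0,.1255]])
print("locked bar ends/arm tip  top",proj("top",b).round(1).tolist()," side",proj("side",b).round(1).tolist())
for im,(v,u,h,w) in((t,(170,200,52,90)),(s,(143,205,50,75))):
    print("\n".join("".join(" .:-=+*#%@"[min(9,int(x/24))] for x in r) for r in im.mean(2)[v:v+h,u:u+w]),"\n")
print(manip.state()["time"])
E
```

```text
ee_pos: [0.5876, 0.1362, 0.2266]
tcp_rot: [0.7, 0.714, -0.001, -0.001]
force: [0.2, -0.3, -0.2]
gripper_width: 0.0528
gripper_force: 0.0
ee_pos: [0.5646, 0.2973, 0.3279]
tcp_rot: [0.701, 0.714, 0.0, 0.0]
force: [0.9, -0.8, 0.7]
gripper_width: 0.053
gripper_force: 0.0
ee_pos: [0.5011, 0.4453, 0.3274]
tcp_rot: [0.699, 0.715, -0.0, -0.0]
force: [-0.5, -0.5, 0.4]
gripper_width: 0.0531
gripper_force: 0.0
locked bar ends/arm tip  top [[221.0, 189.4], [200.0, 188.3], [225.1, 192.0]]  side [[228.9, 158.2], [218.5, 147.7], [231.2, 172.3]]
==========================================================================================
=======-=---:::-===---====================================================================
=======-====-=========-===----------::::::::------========================================
=======-=+*******+++++****++++*+++++=====-====---------==--===============================
=======-=*************####*#*****************++++++==============---------===---==========
=======-=*************#######################**#****************+++++===============--====
=======-=*********
[... 7278 characters left out ...]
#******
****+*%@@@@@@@@%#+===+++#@@@@%#*++**+====+#%%%%%%#****#%@@@@@@%#***********
*****+*@@@@@@@@*=-------*@@@@@%###%%#++===+#%%%%#+===++*#@@@@@@%#**********
******+#@@@@@@%*--------+%@@@@@%%%%@%*++=-=+#%%%%*==++++*@@@@@@@%#*********
*****#**#@@@@@@#=-----=+#@@@@@@@%%%%%#++====+#%%%%*++***#@@@@@@@@%#********
**##%%%#*%@@@@@@#*+=+**%@@@@@@@@@%%%%#*+++===+#%%%#++**#%@@@@@@@@@%#*******
##%%%@@%*+#@@@@@@@%%%@@@@@@@@@@@@@%%%%#*+++===+###*+*#%%@@@@@@@@@@@%#******
%%%%@@@%*=+%@@@@@@@@@@@@@@@@@@@@@@%%%%%#*++====+++=*%@@@@@@@@@@@@@@@%#*****
@%%%%@@%*-=*@@@@@@@@@@@@@@@@@@@@@@@%%%%%#*+++==---=#@@@@@@@@@@@@@@@@@%#****
@%%%%@@@*--=#@@@@@@@@@@@@%####%%@@@@%%%%%#*++===--=#@@@@@@@@@@@@@@@@@@@#*** 

32.025
```

The top image shows the bar lying along the station's y, columns 200–221 as predicted for locked. The arm lies over the plate edge out to column 225, and the plate is flat with the robot clear. Handing in.

```bash
python3 -c "
from cell import manip
print(manip.job_done())"
```

```text
the job is handed in; nothing more can be done
None
```

I handed the job in at about 32 s: the contact board and then the guide plate were lowered home onto their seats, and the latch was turned clockwise past its click to locked, with its arm over the guide plate's edge. My first grip on the knob seems to have caught the hub under the bar, so I reopened and regripped; the final locked check was by code on the camera images, as my picture views were used up.

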